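# Turn the chisel and lay it in its tray

## Robot

A 6-joint arm with a two-finger parallel gripper is mounted at the origin on the work surface. World frame = base frame: x ahead of the robot, y to its left, z up, the work surface at z = 0. Lengths are in m, angles in rad, forces in N, time in s.
With the tool pointing down it reaches from about 0.325 to 0.75 m from the base axis. Payload 7.6 kg.
Tool frame: the origin (TCP) lies at the centre of the arm's flange, where the gripper is bolted on; the fingertips stand 173 mm ahead of it and the grasp point (between the pads) lies env.tcp_to_grasp ahead of it (env.tcp_to_grasp is the distance from the TCP to the grasp point, in m); z points along the fingers, y is the direction in which the jaws open and shut (so a half turn about z gives the same grasp; the last joint's range is limited). The gripper opens to 85 mm and grips with 20 to 120 N. Pads are 22 mm wide; open, the fingers measure 114 mm over their backs; the gripper's body (76 mm by 85 mm) begins 54 mm behind the grasp point. The pads swing forward as they close: fully open they stand 13 mm farther back than shut.
Start: joints at [-1.36, 0.052, 1.401, -0, 1.689, -0.07], TCP at [0.146, -0.504, 0.405] pointing down, gripper open.
Joint ranges: [-2.9, 2.9], [-0.91, 2.17], [0.12, 2.37], [-1.06, 4.2], [0.26, 2.73], [-2.93, 2.93]. Speed limits (rad/s): [2.57, 2.57, 3.01, 3.14, 3.14, 3.14].

## Interface

Orientations are given as a unit quaternion [w, x, y, z].
In Python, from plant import env gives the robot as it stands. The module is installed in compiled form; this text tells all that it offers.
- The arm moves only by the tool apply_moves, never from a script. Its argument "deltas" is a list of rows, each a list of 2 entries, a list of its own where there are three numbers: the shift along the tool's x, y, z in m, then the turn about the tool's z in rad. In form: [[[dx, dy, dz], twist], ...]. A call has 1 to 8 rows; each row shifts and turns the commanded pose from where the row before left it, along the tool's axes as they then stand; what a row does not reach is not made up. A row lasts 1/10 s, in which the tool goes at most 50 mm and 8.59 degrees, less where a joint would pass 70% of its speed; a pose out of reach is approached as far as the arm can. A call with a gripper value outside its range is refused whole. "claw" is the closure, from -1 (fully open) to 1 (shut), set as the call begins (left out, the last holds). The fingers move at their own pace and stop on an object; the grip force is fixed at half the most. Time passes only in rows, so rows that do not move let the fingers close. It gives the time, the measured TCP pose, the force and the opening at its end, in the units of the state.
- env.read_state(): the state, without advancing time (a new reading comes with each control period).
- env.grab_frame(name): name is "scene" or "side" or "wrist"; returns the picture (480x640x3 uint8, red, green, blue); there is no depth.
- env.calibration(name): a dict with "fx", "fy", "cx", "cy" (pixels), "pose" (4x4, takes a point from camera to world coordinates); the wrist camera has in their place "hand_eye" (4x4, takes a point from camera to tool coordinates, whose origin is the TCP and whose axes are the flange's). Camera axes: x right, y up, looking along -z (the intrinsics and any distortion apply to the point x, -y, -z); pixel columns grow to the right and rows downward; lengths in m; the calibration is good to about 2 mm. A picture is of the moment at which its call begins: read the wrist's pose just before it. calibration takes no time and is no camera call.
- env.hand_in(): hands the job in, once; it reports no verdict.
The state is a dict: "time": time; "joint_pos": joint angles; "joint_vel": joint speeds; "effort": joint torques, N m; "position": TCP position; "tool_rot": TCP orientation; "force": force on the tool from outside, world axes, zero at the start; "moment": the same for the moment, N m; "finger_gap": finger opening in m.
Only numpy, scipy, OpenCV 4.12 (cv2) and the standard library are available. Lean on these libraries where they do the work, as an engineer would, in place of code of your own. Each camera call takes 0.05 s, during which the arm holds its last target.

## Task

The chisel was left on the bench with its cutting edge pointing the wrong way. Pick it up, turn it end for end and set it down in the open-ended wooden tray, straight along it, with the whole blade lying inside towards the closed end and the end of the handle sticking out of the open end, ready to hand. Set it down rather than drop it, and leave the screwdriver where it is.

Things in the scene. Friction and masses are not known exactly. Their poses are not given: they have to be found in the camera images.
- chisel_grip (a point): Grip point of the loose chisel (220 mm, 0.2 kg) near its centre of mass: on the axis of its dark wooden eight-sided handle (28 mm wide and high), 14 mm above its underside. x runs along it to the cutting edge, 120 mm away; the steel-capped handle end is 100 mm towards -x. The flat blade, 25 mm wide, 5 mm thick, stays clear of the bench. Starts with the edge roughly towards the robot; z up.
- chisel_edge (a point): The middle of the chisel's cutting edge, the free end of the blade, 120 mm from chisel_grip along +x; same axes. The steel (collar and blade) begins about 96 mm before it, towards the handle.
- tray_in (a point): Centre of the floor surface (6 mm above the bench) of a fixed low wooden tray, inside 200 mm long (x) and 120 mm wide (y). Walls 8 mm thick rise 20 mm above the floor on the long sides and at the closed +x end; the -x end is open and faces roughly towards the robot. z up. A good place for the chisel: x axes alike, its grip point 55 mm towards -x of this point, edge 35 mm short of the end wall.
- screwdriver_grip (a point): Leave alone: loose screwdriver, 220 mm long, with a like dark wooden handle (28 mm wide and high) but no steel cap, and a thin round shank (7 mm) instead of a flat blade. Point on the handle's axis, 14 mm above the bench; x runs towards the tip, 150 mm away, the handle's end is 70 mm towards -x. It lies beside the chisel, left or right of it.
Not all that is in view belongs to the job. Leave any pink look-alike of the part that bears chisel_grip alone.

How it is judged:
At the end, for the whole second after the job is handed in: The chisel lies released on the tray's floor between the side walls, within 15 degrees of the tray's length, its edge inside and at most 80 mm from the closed end (handle out of the open end); the screwdriver is within 30 mm of its start (x of chisel_edge in the frame of tray_in between 0.02 and 0.101 m and y of chisel_edge in the frame of tray_in between -0.06 and 0.06 m and y of chisel_grip in the frame of tray_in between -0.06 and 0.06 m and x of chisel_grip in the frame of tray_in below 0 m and z of chisel_grip in the frame of tray_in between 0.008 and 0.022 m and angle between the x axis of chisel_grip and the x axis of tray_in, either way round below 0.26 rad and distance of screwdriver_grip from where it was at the start of the episode below 0.03 m); the robot touches nothing.
It fails at once if the screwdriver is moved by more than 30 mm (distance of screwdriver_grip from where it was at the start of the episode above 0.03 m).
It fails at once if the chisel is dropped: out of the fingers with its grip point more than 60 mm above the bench (height (world z) of chisel_grip above 0.06 m and contact force between the fingers and chisel below 0.1 N).
It also fails if it takes over 38 s, if anything falls off the work surface, if the arm or the gripper's body presses on something with over 40 N, if the wrist force passes 120 N, or if a joint passes its speed limit or range.

## Working session

There is one attempt and no reset: what is moved stays moved. The work goes in short steps, Python scripts to look and compute and a tool call to move; the robot and the scene stay as the last step left them, time stands still between calls to the robot, and variables do not carry over. Pictures are saved under pics/ and viewed, and the job is handed in when it is done.

Besides the shell and the picture viewer there is one more tool, called after "Emit:" by a JSON object that holds its "api" and its "payload". apply_moves: Moves the arm, as the interface text tells. Its arguments: {"type":"object","properties":{"deltas":{"type":"array"},"claw":{"type":"number"}},"required":["deltas"]}

```bash
mkdir -p pics; ls; python3 - <<'E'
from plant import env
import cv2
s=env.read_state();print(s['time'],s['position'],s['tool_rot'],s['finger_gap'],env.tcp_to_grasp)
for n in ["scene","side"]:
    c=env.calibration(n);print(n,c)
    cv2.imwrite(f"pics/{n}0.png",env.grab_frame(n)[:,:,::-1])
print(env.calibration("wrist"))
E
```

```text
pics
0.0 [ 0.14549992 -0.50440272  0.40385315] [-8.03365042e-04  9.90161783e-01  1.39924959e-01 -6.03210546e-05] 0.08524124266528973 0.1547
scene {'fx': 558.2382064185185, 'fy': 558.2382064185185, 'cx': 321.9154189133652, 'cy': 242.69261251031563, 'pose': array([[-0.8545321 , -0.43811698,  0.27897741,  0.74459909],
       [ 0.51937167, -0.71530058,  0.4675448 ,  0.51976337],
       [-0.00528661,  0.54442501,  0.83879286,  0.99363972],
       [ 0.        ,  0.        ,  0.        ,  1.        ]])}
side {'fx': 483.71303745283683, 'fy': 483.71303745283683, 'cx': 315.4142667361356, 'cy': 248.06475324143798, 'pose': array([[ 0.99214582,  0.04553992, -0.1165023 ,  0.34451909],
       [-0.12246303,  0.54338671, -0.83050207, -0.66411185],
       [ 0.0254848 ,  0.83824639,  0.54469581,  0.49569346],
       [ 0.        ,  0.        ,  0.        ,  1.        ]])}
{'fx': 407.74467424870204, 'fy': 407.74467424870204, 'cx': 315.4501464117956, 'cy': 240.16457747772554, 'hand_eye': array([[-1.18141110e-04,  9.48133919e-01,  3.17871134e-01,
         8.13482704e-02],
       [ 9.99999800e-01,  3.09483023e-04, -5.51450718e-04,
         1.45178440e-03],
       [-6.21224850e-04,  3.17871005e-01, -9.48133766e-01,
         3.09517925e-02],
       [ 0.00000000e+00,  0.00000000e+00,  0.00000000e+00,
         1.00000000e+00]])}
```

View pics/scene0.png

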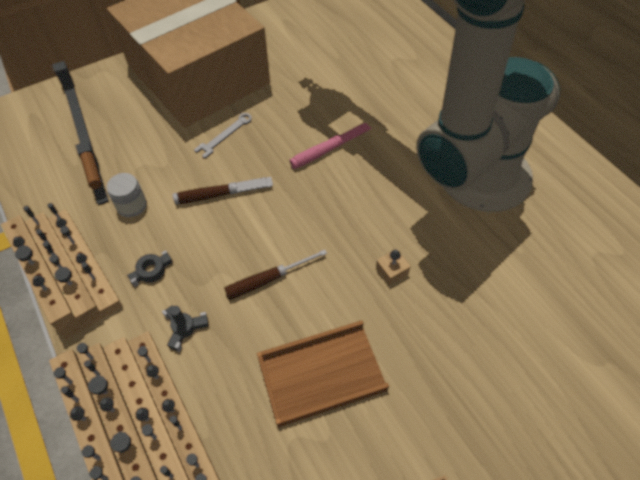

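View pics/side0.png

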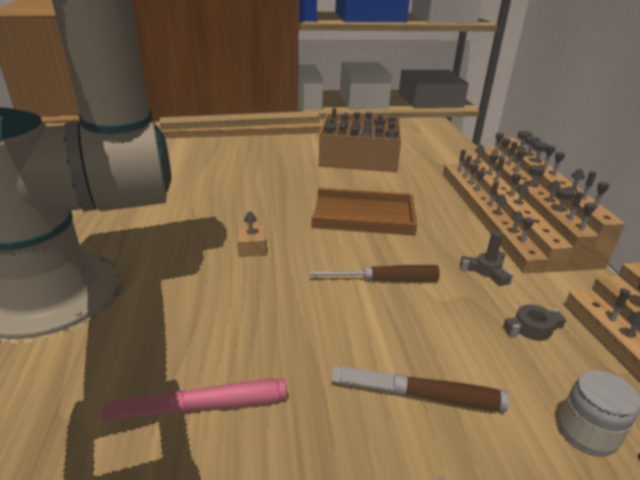

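Candidates in the scene view: the chisel with dark handle, steel cap and flat blade at (175–272, 190), the screwdriver with thin shank at (225–325, 275), the pink look-alike at (330, 147), and the black and brown tool at (80, 130). I choose the one at (222, 190). The tray is at (322, 373). Next I'll check this in a close crop and measure.

```bash
cat > h.py <<'E'
import numpy as np
from plant import env
def ray(n,u,v,z):
    c=env.calibration(n);P=c['pose']
    d=P[:3,:3]@np.array([(u-c['cx'])/c['fx'],-(v-c['cy'])/c['fy'],-1.])
    o=P[:3,3];return o+d*(z-o[2])/d[2]
E
python3 - <<'E'
import cv2,numpy as np
a=cv2.imread('pics/scene0.png')
b=cv2.imread('pics/side0.png')
o=np.vstack([cv2.resize(a[165:225,160:290],(650,300),interpolation=cv2.INTER_CUBIC),cv2.resize(b[350:426,320:520],(790,300),interpolation=cv2.INTER_CUBIC)[:, :650]])
cv2.imwrite('pics/c1.png',o)
o=np.hstack([cv2.resize(a[310:430,245:400],(620,480),interpolation=cv2.INTER_CUBIC)])
cv2.imwrite('pics/c2.png',o)
o=cv2.resize(b[180:240,300:430],(780,360),interpolation=cv2.INTER_CUBIC)
cv2.imwrite('pics/c3.png',o)
E
```

```text
(no output)
```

View pics/c1.png

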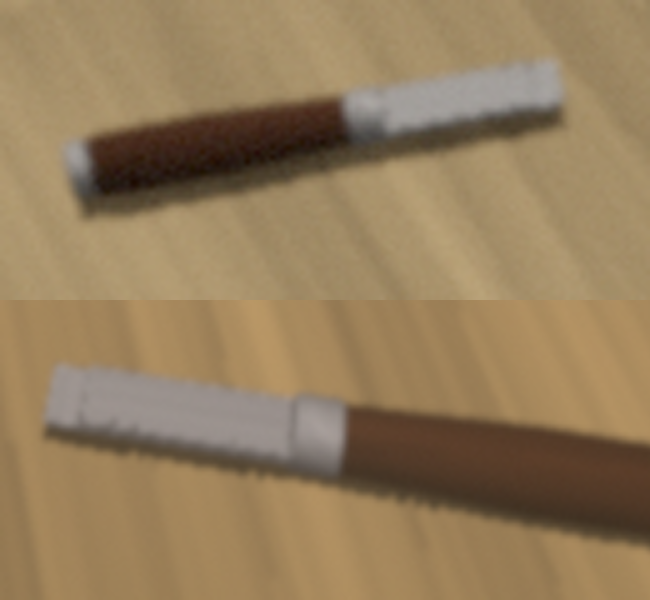

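View pics/c2.png

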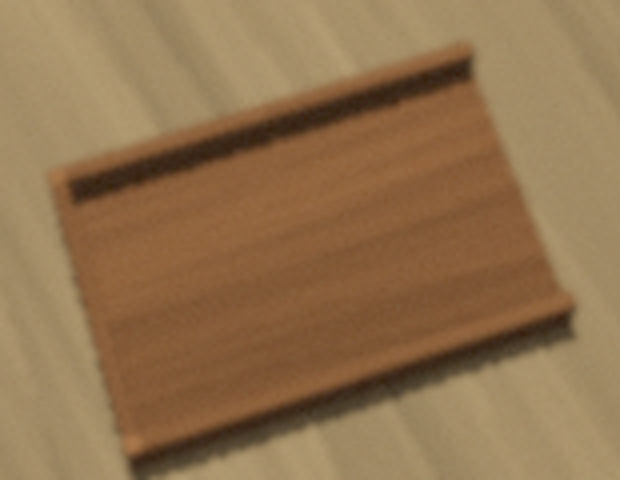

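View pics/c3.png

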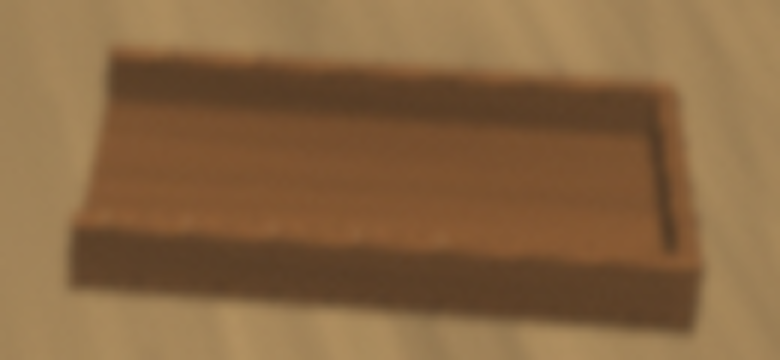

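The crops show the chisel's dark handle, steel cap and flat blade, so the choice holds. The tray's closed end is away from the robot. Now turning these pixels into world points.

```bash
python3 - <<'E'
from h import *
import cv2
a=cv2.imread('pics/scene0.png');b=cv2.imread('pics/side0.png')
def cr(sc,ox,oy,p): return p[0]/sc+ox,p[1]/sc+oy
# chisel
e=ray('scene',*cr(5,160,165,(560,85)),.014);h=ray('scene',*cr(5,160,165,(76,172)),.014)
print('scene edge',e,'end',h,np.linalg.norm(e-h))
d=(e-h)[:2];d/=np.linalg.norm(d);print('grip',h[:2]+.1*d,e[:2]-.12*d,'yaw',np.degrees(np.arctan2(d[1],d[0])))
k=790/200
e2=ray('side',320+58/k,350+100/k,.014);print('side edge',e2)
h2=ray('side',506,401,.014);print('side end',h2,np.linalg.norm(e2-h2))
# handle masks
for n,im,roi in (('scene',a,(165,225,165,290)),('side',b,(360,426,395,510))):
    r=im[roi[0]:roi[1],roi[2]:roi[3]].astype(int)
    m=((r.max(2)<110)&(r[:,:,2]>r[:,:,0]*1.4)).astype(np.uint8)
    N,l,st,c=cv2.connectedComponentsWithStats(m);i=1+np.argmax(st[1:,4])
    ys,xs=np.where(l==i);ys=ys+roi[0];xs=xs+roi[2]
    P=np.array([ray(n,x,y,.014)[:2] for x,y in zip(xs,ys)])
    w,v=np.linalg.eigh(np.cov(P.T));ax=v[:,1];t=(P-P.mean(0))@ax
    print(n,'handle',P.mean(0),np.degrees(np.arctan2(*-ax[::-1])),t.max()-t.min(),st[i])
# tray outer tops
for n,pts,f in (('scene',[(52,175),(132,450),(574,300),(472,45)],lambda p:cr(4,245,310,p)),('side',[(678,88),(700,266),(72,228),(112,50)],lambda p:cr(6,300,180,p))):
    Q=np.array([ray(n,*f(p),.026)[:2] for p in pts]);print(n,Q.round(4).tolist())
    fe=(Q[0]+Q[1])/2;ne=(Q[2]+Q[3])/2;u=fe-ne;L=np.linalg.norm(u);u/=L
    w=np.linalg.norm(Q[0]-Q[1]);print('len',L,'w',w,np.linalg.norm(Q[2]-Q[3]),'yaw',np.degrees(np.arctan2(u[1],u[0])),'tray_in',(fe+ne)/2-.004*u)
# screwdriver
for n,p in (('scene',[(226,292),(325,254)]),('side',[(438,273),(311,275)])):
    print('sd',n,[ray(n,*q,.014)[:2] for q in p])
E
```

```text
scene edge [ 0.43000788 -0.22427917  0.014     ] end [ 0.63573322 -0.29274305  0.014     ] 0.2168184018368537
grip [ 0.54084951 -0.26116645] [ 0.54386833 -0.26217109] yaw 161.59293574606627
side edge [ 0.43531422 -0.23380674  0.014     ]
side end [ 0.64148968 -0.29640447  0.014     ] 0.21546878181154305
scene handle [ 0.5651557  -0.26364961] -23.018336018974594 0.21082293984057837 [ 11  20  96  23 935]Traceback (most recent call last):
  File "<stdin>", line 18, in <module>
  File "h.py", line 4, in ray
    c=env.calibration(n);P=c['pose']
ValueError: time passes only in moves, steps and waits
```

```bash
sed -i 's/^def ray/C={n:env.calibration(n) for n in ("scene","side","wrist")}\ndef ray/; s/c=env.calibration(n);P/c=C[n];P/' h.py; python3 - <<'E'
from h import *
import cv2
a=cv2.imread('pics/scene0.png');b=cv2.imread('pics/side0.png')
def cr(sc,ox,oy,p): return p[0]/sc+ox,p[1]/sc+oy
for n,im,roi in (('scene',a,(165,225,165,290)),('side',b,(360,426,395,510))):
    r=im[roi[0]:roi[1],roi[2]:roi[3]].astype(int)
    m=((r.max(2)<(75 if n=='scene' else 105))&(r[:,:,2]>r[:,:,0]*1.5)).astype(np.uint8)
    N,l,st,c=cv2.connectedComponentsWithStats(m);i=1+np.argmax(st[1:,4])
    ys,xs=np.where(l==i);ys=ys+roi[0];xs=xs+roi[2]
    P=np.array([ray(n,x,y,.014)[:2] for x,y in zip(xs,ys)])
    w,v=np.linalg.eigh(np.cov(P.T));ax=v[:,1];t=(P-P.mean(0))@ax
    print(n,'handle',P.mean(0),np.degrees(np.arctan2(ax[1],ax[0])),t.max()-t.min(),st[i])
for n,pts,f in (('scene',[(52,175),(132,450),(574,300),(472,45)],lambda p:cr(4,245,310,p)),('side',[(678,88),(700,266),(72,228),(112,50)],lambda p:cr(6,300,180,p))):
    Q=np.array([ray(n,*f(p),.026)[:2] for p in pts]);print(n,Q.round(4).tolist())
    fe=(Q[0]+Q[1])/2;ne=(Q[2]+Q[3])/2;u=fe-ne;L=np.linalg.norm(u);u/=L
    w=np.linalg.norm(Q[0]-Q[1]);print('len',L,'w',w,np.linalg.norm(Q[2]-Q[3]),'yaw',np.degrees(np.arctan2(u[1],u[0])),'tray_in',(fe+ne)/2-.004*u)
for n,p in (('scene',[(226,292),(325,254)]),('side',[(438,273),(311,275)])):
    print('sd',n,[ray(n,*q,.014)[:2] for q in p])
E
```

```text
scene handle [ 0.57935896 -0.27104812] 160.10109931938177 0.11278084531572363 [ 14  22  52  18 536]
side handle [ 0.58060935 -0.27957328] 163.08113981803317 0.1181704885351206 [  10   17   99   36 2152]
scene [[0.6485, 0.1265], [0.6772, 0.2544], [0.4783, 0.2989], [0.4485, 0.1725]]
len 0.20451772290625866 w 0.1311045350054002 0.12988671115364012 yaw -12.791231573407238 tray_in [0.55922639 0.2139567 ]
side [[0.6825, 0.2456], [0.6522, 0.1198], [0.4516, 0.1605], [0.4817, 0.291]]
len 0.20530744211514226 w 0.12940196341511298 0.13390948661760205 yaw -12.10768412449283 tray_in [0.56309875 0.20505311]
sd scene [array([ 0.64126274, -0.02602392]), array([0.42780259, 0.00082418])]
sd side [array([ 0.64738801, -0.02500985]), array([ 0.42994015, -0.01163221])]
```

The two views agree to within about 8 mm in y. The chisel length comes out at 216 mm and the tray at 205 x 130 mm, which is plausible. Moving above the chisel to refine with the wrist camera.

Emit:
{"api": "apply_moves", "payload": {"deltas": [[[0.04,-0.011,0],0],[[0.04,-0.011,0],0],[[0.04,-0.011,0],0],[[0.04,-0.011,0],0],[[0.04,-0.011,0],0],[[0.04,-0.011,0],0],[[0.04,-0.011,0],0],[[0.04,-0.011,0],0]]}}

```text
time: 0.9
position: [0.4299, -0.33, 0.4043]
tool_rot: [-0.0, 0.99, 0.14, -0.0]
force: [-0.3, -1.7, -0.5]
finger_gap: 0.0853
```

Emit:
{"api": "apply_moves", "payload": {"deltas": [[[0.04,-0.011,0.02],0],[[0.04,-0.011,0.02],0],[[0.04,-0.011,0.014],0],[[0,0,0],0.147],[[0,0,0],0.147],[[0,0,0],0.147],[[0,0,0],0.147],[[0,0,0],0]]}}

```text
time: 1.7
position: [0.5347, -0.2662, 0.3501]
tool_rot: [-0.0, 0.988, -0.154, -0.0]
force: [0.5, -1.2, -0.3]
finger_gap: 0.0856
```

```bash
cat >> h.py <<'E'
from scipy.spatial.transform import Rotation as Ro
import json
def snap(fn):
    import cv2
    s=env.read_state();im=env.grab_frame('wrist')
    cv2.imwrite(fn,im[:,:,::-1])
    json.dump([list(map(float,s['position'])),list(map(float,s['tool_rot']))],open(fn+'.json','w'))
    return s
def wpose(fn):
    p,q=json.load(open(fn+'.json'));T=np.eye(4);T[:3,:3]=Ro.from_quat([q[1],q[2],q[3],q[0]]).as_matrix();T[:3,3]=p;return T
def wray(fn,uv,z):
    c=C['wrist'];P=wpose(fn)@c['hand_eye'];uv=np.atleast_2d(uv)
    d=np.c_[(uv[:,0]-c['cx'])/c['fx'],-(uv[:,1]-c['cy'])/c['fy'],-np.ones(len(uv))]@P[:3,:3].T
    o=P[:3,3];return o+d*((z-o[2])/d[:,2])[:,None]
E
python3 - <<'E'
from h import *
s=snap('pics/w1.png');print(s['time'],s['position'],s['joint_pos']);print(wpose('pics/w1.png')[:3,:3].round(3))
E
```

```text
1.7 [ 0.53474466 -0.26619702  0.35013562] [-5.23696050e-01  2.77448206e-01  1.25814263e+00 -2.85861686e-05
  1.60697370e+00  1.35556173e+00]
[[ 0.953 -0.304 -0.001]
 [-0.304 -0.953  0.   ]
 [-0.001 -0.    -1.   ]]
```

View pics/w1.png

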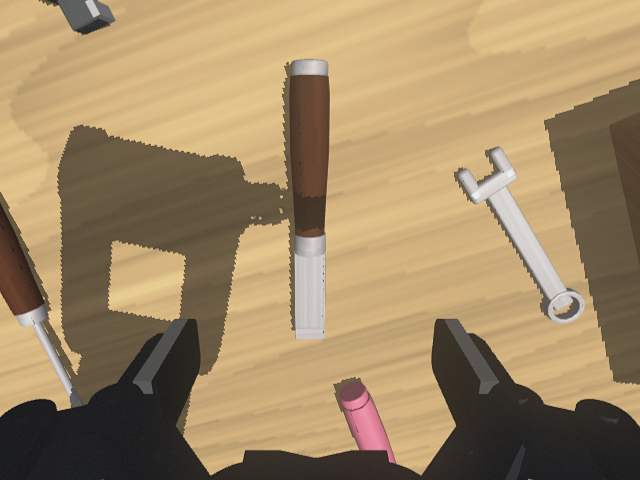

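The wrist view shows the chisel with its steel cap at (309, 62), the steel starting at (310, 236) and the edge at (310, 338). The screwdriver is at left (20, 290) and the pink look-alike at the bottom.

```bash
python3 - <<'E'
from h import *
f='pics/w1.png'
Q=wray(f,[(310,338),(310,236),(309.5,63)],.014)[:,:2];print(Q)
e,c,h=Q;print('len',np.linalg.norm(e-h),np.linalg.norm(e-c))
d=(e-h)/np.linalg.norm(e-h);print('yaw',np.degrees(np.arctan2(d[1],d[0])))
g=(e-.12*d+h+.1*d)/2;print('grip',e-.12*d,h+.1*d)
T=wpose(f);dl=np.r_[g,0]-T[:3,3];dl[2]=0
print('tool delta',T[:3,:3].T@dl,'tool x yaw',np.degrees(np.arctan2(T[1,0],T[0,0])))
E
```

```text
[[ 0.43192781 -0.23011841]
 [ 0.51952765 -0.25845335]
 [ 0.63883305 -0.29668176]]
len 0.2173486996853093 0.09206845731056075
yaw 162.16653202203736
grip [ 0.54616189 -0.26686858] [ 0.54363798 -0.26605662]
tool delta [ 9.75658534e-03 -2.83003325e-03 -8.81457952e-06] tool x yaw -17.673592783879656
```

Emit:
{"api": "apply_moves", "payload": {"deltas": [[[0.01,-0.003,0.02],0],[[0,0,0.03],0],[[0,0,0.03],0],[[0,0,0.03],0],[[0,0,0.03],0],[[0,0,0.01],0],[[0,0,0],0]]}}

```text
time: 2.45
position: [0.5448, -0.2662, 0.1991]
tool_rot: [-0.001, 0.988, -0.152, -0.002]
force: [-0.1, 0.1, -0.5]
finger_gap: 0.0858
```

```bash
python3 - <<'E'
from h import *
s=snap('pics/w2.png');print(s['time'],s['position'],s['force'])
E
```

```text
2.45 [ 0.5447852  -0.2662447   0.19912653] [-0.10888237  0.05102202 -0.50976549]
```

View pics/w2.png

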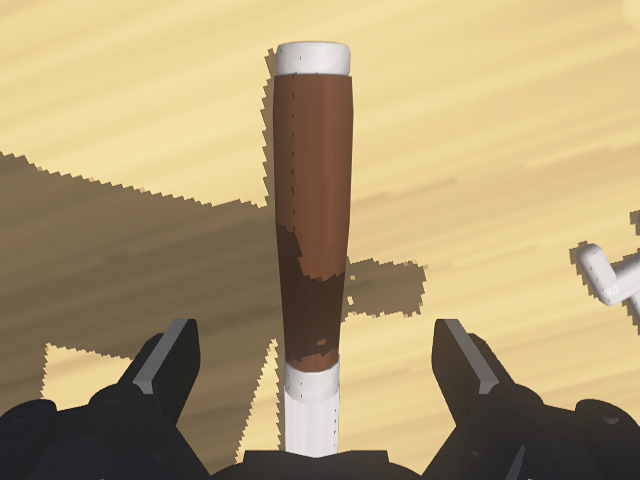

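The handle is centred between the fingers: axis at column 313, fingers at 190 and 440. Lowering and gripping.

Emit:
{"api": "apply_moves", "payload": {"deltas": [[[0,0,0.012],0],[[0,0,0.011],0],[[0,0,0],0]]}}

```text
time: 2.8
position: [0.5447, -0.2662, 0.176]
tool_rot: [-0.0, 0.988, -0.153, -0.001]
force: [-0.2, 0.5, 0.3]
finger_gap: 0.0855
```

Emit:
{"api": "apply_moves", "payload": {"deltas": [[[0,0,0],0],[[0,0,0],0],[[0,0,0],0],[[0,0,0],0],[[0,0,0],0],[[0,0,0],0],[[0,0,0],0],[[0,0,0],0]], "claw": 1}}

```text
time: 3.6
position: [0.5454, -0.2665, 0.1784]
tool_rot: [0.0, 0.988, -0.153, 0.001]
force: [-0.5, 0.2, 5.2]
finger_gap: 0.0266
```

Emit:
{"api": "apply_moves", "payload": {"deltas": [[[0,0,-0.01],0],[[0,0,-0.015],0],[[0,0,-0.02],0],[[0,0,0],0],[[0,0,0],0]]}}

```text
time: 4.1
position: [0.5452, -0.2665, 0.2231]
tool_rot: [0.0, 0.988, -0.153, 0.0]
force: [-0.1, -0.5, -2.8]
finger_gap: 0.0269
```

```bash
python3 - <<'E'
from h import *
import cv2
s=snap('pics/w3.png');print(s['time'],s['position'],s['force'],s['moment'],s['finger_gap'])
cv2.imwrite('pics/side1.png',env.grab_frame('side')[:,:,::-1])
E
```

```text
4.1 [ 0.54516935 -0.26645643  0.22307012] [-0.06392398 -0.52246707 -2.76864793] [0.08493734 0.01747721 0.02405598] 0.026912465159731655
```

View pics/side1.png

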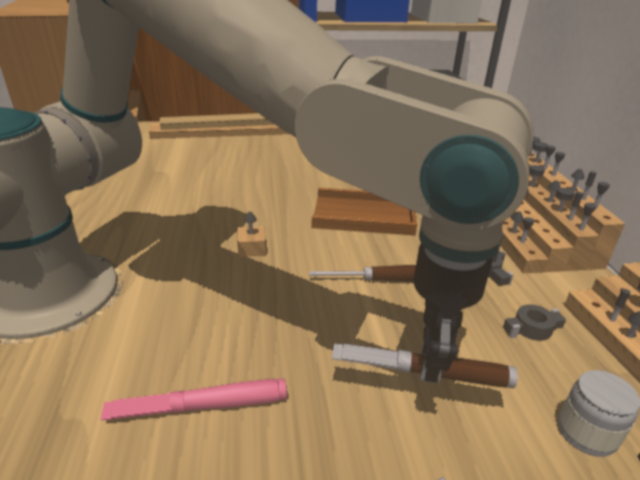

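View pics/w3.png

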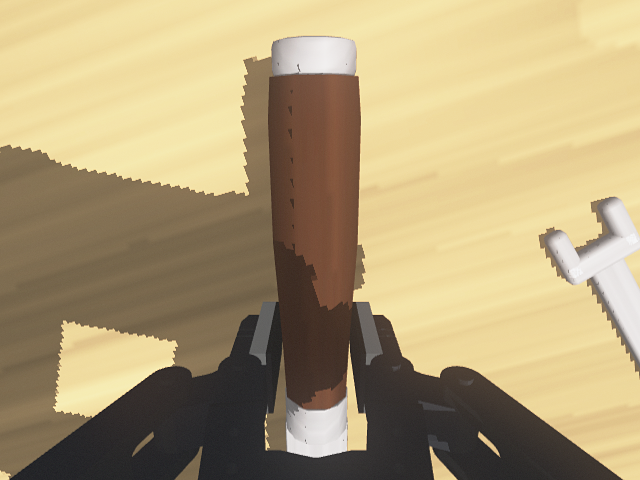

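The chisel is held level. The wrist force is up by about 2.5 N, which fits 0.2 kg plus noise. Lifting, then carrying it high across to the tray.

Emit:
{"api": "apply_moves", "payload": {"deltas": [[[0,0,-0.03],0],[[0,0,-0.035],0],[[0,0,-0.035],0],[[0,0,-0.035],0],[[0,0,-0.03],0],[[-0.01,-0.024,-0.01],0],[[-0.015,-0.037,0],0],[[-0.015,-0.037,0],0]]}}

```text
time: 5.0
position: [0.5364, -0.1601, 0.3967]
tool_rot: [-0.0, 0.988, -0.154, -0.001]
force: [-0.1, 0.8, -2.5]
finger_gap: 0.0269
```

Emit:
{"api": "apply_moves", "payload": {"deltas": [[[-0.015,-0.037,0],0],[[-0.015,-0.037,0],0],[[-0.015,-0.037,0],0],[[-0.015,-0.037,0],0],[[-0.015,-0.037,0],0],[[-0.015,-0.037,0],0],[[-0.015,-0.037,0],0],[[-0.015,-0.037,0],0]]}}

```text
time: 5.8
position: [0.5114, 0.1591, 0.3965]
tool_rot: [0.0, 0.988, -0.153, -0.001]
force: [-0.1, -0.1, -2.2]
finger_gap: 0.0267
```

Emit:
{"api": "apply_moves", "payload": {"deltas": [[[-0.015,-0.037,0],0],[[-0.008,-0.022,0],0],[[0,0,0],-0.147],[[0,0,0],-0.147],[[0,0,0],-0.147],[[0,0,0],-0.147],[[0,0,0],-0.147],[[0,0,0],-0.147]]}}

```text
time: 6.6
position: [0.5078, 0.2207, 0.3963]
tool_rot: [0.0, 0.958, 0.286, -0.001]
force: [0.1, 0.8, -2.5]
finger_gap: 0.0269
```

Emit:
{"api": "apply_moves", "payload": {"deltas": [[[0,0,0],-0.147],[[0,0,0],-0.147],[[0,0,0],-0.147],[[0,0,0],-0.147],[[0,0,0],-0.147],[[0,0,0],-0.147],[[0,0,0],-0.147],[[0,0,0],-0.147]]}}

```text
time: 7.4
position: [0.5078, 0.2207, 0.3963]
tool_rot: [-0.001, 0.638, 0.77, -0.001]
force: [0.6, 0.2, -2.8]
finger_gap: 0.027
```

Emit:
{"api": "apply_moves", "payload": {"deltas": [[[0,0,0],-0.147],[[0,0,0],-0.147],[[0,0,0],-0.147],[[0,0,0],-0.147],[[0,0,0],-0.147],[[0,0,0],-0.147],[[0,0,0],-0.147],[[0,0,0],-0.147]]}}

```text
time: 8.2
position: [0.5078, 0.2207, 0.3963]
tool_rot: [-0.001, 0.104, 0.995, -0.001]
force: [-0.2, 0.1, -1.5]
finger_gap: 0.0268
```

```bash
python3 - <<'E'
from h import *
s=snap('pics/w4.png');print(s['time'],s['position'],s['force'],s['finger_gap'],s['joint_pos']);T=wpose('pics/w4.png');print(np.degrees(np.arctan2(T[1,0],T[0,0])))
E
```

```text
8.2 [0.50779045 0.22072786 0.39629605] [-0.22865086  0.09172699 -1.52941616] 0.026839080668984185 [ 3.43374565e-01  1.36385862e-01  1.32766482e+00 -1.26418680e-04
  1.67983079e+00 -1.01867936e+00]
168.03909064810136
```

View pics/w4.png

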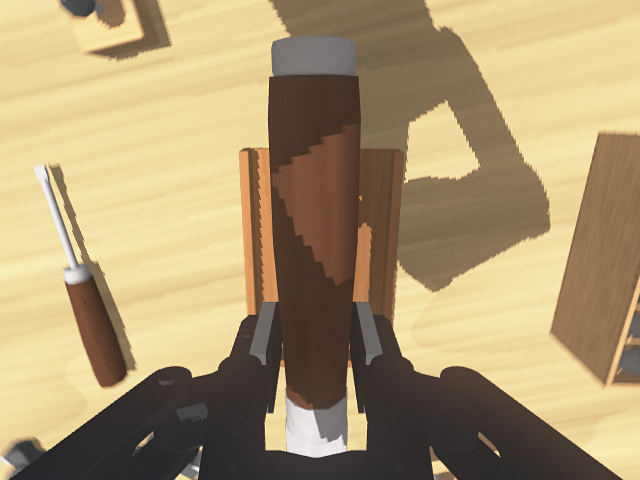

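The wrist view shows the tray's open end, with top corners at (240, 150) and (404, 150), square under the handle. Checking with rays.

```bash
python3 - <<'E'
from h import *
f='pics/w4.png';T=wpose(f)
Q=wray(f,[(240,150),(404,150),(248,315),(396,285)],.026)
print(Q[:,:2].round(4),np.linalg.norm(Q[0]-Q[1]))
a=Q[2]-Q[0];b=Q[3]-Q[1];print(np.degrees(np.arctan2([a[1],b[1]],[a[0],b[0]])))
m=(Q[0]+Q[1])/2;y=np.radians(-12.3);u=np.array([np.cos(y),np.sin(y),0])
ti=m+.1*u;ti[2]=.006;g=ti-.055*u;print('tray_in',ti,'target',g)
d=g-T[:3,3];d[2]=0;print('tool delta',T[:3,:3].T@d)
E
```

```text
[[0.4496 0.1678]
 [0.4773 0.2989]
 [0.5975 0.135 ]
 [0.5956 0.2749]] 0.13404933616299333
[-12.49217552 -11.48978422]
tray_in [0.56114772 0.21206247 0.006     ] target [0.50741021 0.22377914 0.006     ]
tool delta [ 1.00433945e-03  2.90623133e-03 -1.90887683e-06]
```

Emit:
{"api": "apply_moves", "payload": {"deltas": [[[0.001,0.003,0.02],0],[[0,0,0.035],0],[[0,0,0.035],0],[[0,0,0.035],0],[[0,0,0.035],0],[[0,0,0.02],0],[[0,0,0.01],0],[[0,0,0],0]]}}

```text
time: 9.05
position: [0.507, 0.2237, 0.2059]
tool_rot: [-0.002, 0.108, 0.994, -0.001]
force: [1.1, -0.6, -1.8]
finger_gap: 0.0266
```

Emit:
{"api": "apply_moves", "payload": {"deltas": [[[0,0,0.008],0],[[0,0,0.006],0],[[0,0,0.003],0],[[0,0,0],0]]}}

```text
time: 9.45
position: [0.5073, 0.2238, 0.1905]
tool_rot: [-0.0, 0.107, 0.994, -0.0]
force: [-0.0, -0.1, -1.3]
finger_gap: 0.0267
```

Emit:
{"api": "apply_moves", "payload": {"deltas": [[[0,0,0.002],0],[[0,0,0.002],0],[[0,0,0],0]]}}

```text
time: 9.75
position: [0.5074, 0.2238, 0.1865]
tool_rot: [-0.0, 0.107, 0.994, -0.0]
force: [2.0, -0.1, -2.0]
finger_gap: 0.0268
```

```bash
python3 - <<'E'
from h import *
import cv2
s=env.read_state();print(s['time'],s['position'],s['force'])
a=env.grab_frame('side')[:,:,::-1];cv2.imwrite('pics/side2.png',cv2.resize(a[130:290,240:470],(690,480),interpolation=cv2.INTER_CUBIC))
E
```

```text
9.75 [0.50735903 0.22380728 0.18649223] [ 1.9749089  -0.11490469 -1.95251563]
```

View pics/side2.png

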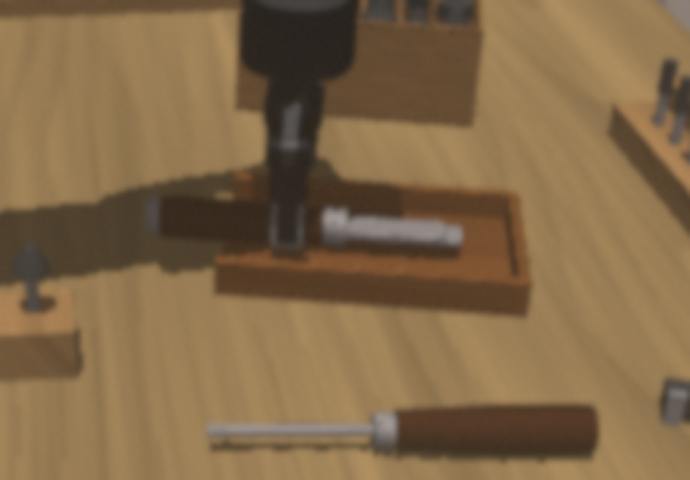

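The chisel lies along the tray with its blade inside and its handle out of the open end. Lowering the last 2 to 3 mm until contact.

Emit:
{"api": "apply_moves", "payload": {"deltas": [[[0,0,0.0015],0],[[0,0,0],0]]}}

```text
time: 10.0
position: [0.5074, 0.2238, 0.185]
tool_rot: [-0.0, 0.107, 0.994, -0.0]
force: [0.2, -0.4, -2.8]
finger_gap: 0.0266
```

Emit:
{"api": "apply_moves", "payload": {"deltas": [[[0,0,0.001],0],[[0,0,0],0]]}}

```text
time: 10.2
position: [0.5075, 0.2239, 0.1844]
tool_rot: [0.0, 0.107, 0.994, 0.0]
force: [-1.0, 0.2, 0.6]
finger_gap: 0.0266
```

The wrist force went from -2.8 to +0.6 N, so it has touched down. Opening part way, since the walls are close, and rising.

Emit:
{"api": "apply_moves", "payload": {"deltas": [[[0,0,0],0],[[0,0,0],0],[[0,0,0],0],[[0,0,0],0],[[0,0,0],0]], "claw": -0.25}}

```text
time: 10.7
position: [0.5074, 0.2238, 0.1842]
tool_rot: [0.0, 0.107, 0.994, -0.0]
force: [-0.1, 0.5, 0.2]
finger_gap: 0.0536
```

Emit:
{"api": "apply_moves", "payload": {"deltas": [[[0,0,-0.005],0],[[0,0,-0.01],0],[[0,0,-0.02],0],[[0,0,-0.03],0],[[0,0,-0.035],0],[[0,0,-0.035],0],[[0,0,-0.035],0],[[0,0,0],0]]}}

```text
time: 11.5
position: [0.5078, 0.224, 0.3615]
tool_rot: [0.005, 0.107, 0.994, 0.002]
force: [0.3, 0.3, 0.4]
finger_gap: 0.0534
```

```bash
python3 - <<'E'
from h import *
import cv2
s=snap('pics/w5.png');print(s['time'],s['position'],s['force'],s['finger_gap'])
for n in('scene','side'):cv2.imwrite(f'pics/{n}3.png',env.grab_frame(n)[:,:,::-1])
E
```

```text
11.5 [0.50776028 0.22399799 0.36152776] [0.25481651 0.28624534 0.39381892] 0.053405973562653364
```

View pics/w5.png

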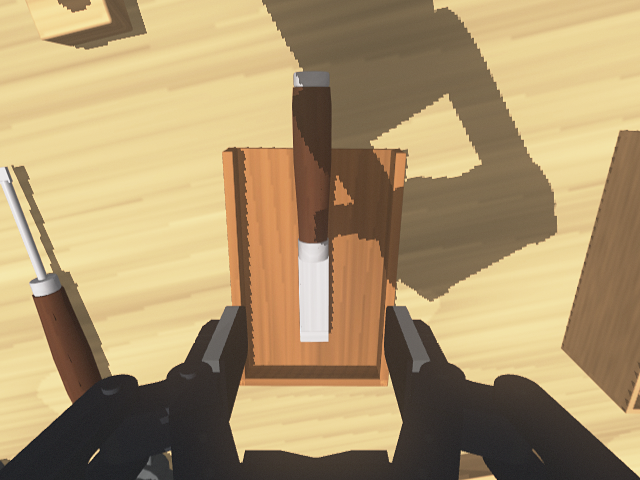

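View pics/side3.png

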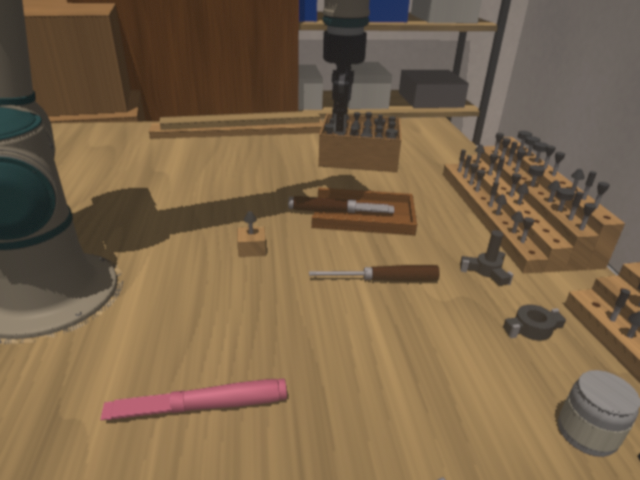

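The chisel lies straight in the tray: cap at (311, 73), edge at (313, 341), closed wall at (315, 370). In the side view the screwdriver is unmoved, still at (311–438, 274). One last numeric check.

```bash
python3 - <<'E'
from h import *
f='pics/w5.png'
e,h=wray(f,[(313,341),(311,73)],.02)[:,:2]
c=wray(f,[(223,149),(407,150)],.026)[:,:2];w=wray(f,[(246,385),(387,384)],.026)[:,:2]
no=c.mean(0);fe=w.mean(0);u=fe-no;L=np.linalg.norm(u);u/=L;v=np.array([-u[1],u[0]]);ti=no+.1*u
d=(e-h)/np.linalg.norm(e-h);g=e-.12*d
print('L',L,'len',np.linalg.norm(e-h),'edge',(e-ti)@u,(e-ti)@v,'grip',(g-ti)@u,(g-ti)@v,'ang',np.degrees(np.arcsin(u[0]*d[1]-u[1]*d[0])))
s=env.read_state();print(s['joint_vel'].round(3) if hasattr(s['joint_vel'],'round') else s['joint_vel'])
env.hand_in()
E
```

```text
L 0.20754023309569805 len 0.2183989829781736 edge 0.06615364172966853 -0.0028669990080790243 grip -0.053846251560191634 -0.0027069664421144083 ang -0.07640994443605485
[ 0.001  0.022  0.025 -0.001 -0.003 -0.001]
the job is handed in; nothing more can be done
```

I gripped the chisel by its handle, carried it high across to the tray and turned it about 185°. I lowered it until the wrist force showed contact, opened the fingers part way and backed off. The job was handed in at about 11.6 s; no verdict is reported.

**Chisel:** In the tray's frame the last check put the cutting edge at x = +66 mm, y = -3 mm. The grip point was at x = -54 mm, y = -3 mm, and the chisel is 0.1° off the tray's length. Its height was not measured after release. It was released with the tool 6 mm higher than where it was gripped on the bench, which matches the floor height.

**Screwdriver and gripper:** The screwdriver looked unmoved in the side view. The gripper was about 0.18 m above where it let go and touched nothing.

**Disagreements:**
- The two fixed cameras differed by up to about 9 mm in y, so I used the wrist camera for the final positions.
- While the fingers closed for the pick, the tool was pushed up 2.4 mm with about 5 N, probably because the fingertips brushed the bench.

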